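# Set a half-sawn blank under the scroll saw's hold-down foot

## Robot

A 7-joint arm with a two-finger parallel gripper is mounted at the origin on the work surface. World frame = base frame: x ahead of the robot, y to its left, z up, the work surface at z = 0. Lengths are in m, angles in rad, forces in N, time in s.
With the tool pointing down it reaches from about 0.4 to 0.85 m from the base axis. Payload 4.5 kg.
Tool frame: the origin (TCP) lies between the finger pads; the fingertips stand 19 mm ahead of it and the grasp point (between the pads) is the TCP (r.tips_ahead is the distance from the TCP to the fingertips, in m); z points along the fingers, y is the line along which they close (so a half turn about z gives the same grasp; the last joint's range is limited). The gripper opens to 88 mm and grips with 3 to 60 N. Pads are 18 mm wide; open, the fingers measure 123 mm over their backs; the gripper's body (75 mm by 187 mm) begins 45 mm behind the grasp point.
Start: joints at [-1.194, 0.689, -0.195, 1.565, 0.157, 0.902, -0.215], TCP at [0.21, 0.589, 0.258] pointing down, gripper open.
Joint ranges: [-3.01, 3.01], [-0.46, 2.08], [-1.47, 1.51], [0.13, 2.56], [-1, 4.14], [0.04, 2.09], [-2.66, 2.66]. Speed limits (rad/s): [2.57, 2.57, 3.14, 3.14, 3.14, 3.14, 3.14].

## Interface

Orientations are given as a unit quaternion [x, y, z, w].
In Python, from plant import r, cams, models gives the robot as it stands. The module is installed in compiled form; this text tells all that it offers.
- The arm moves only by the tool jog_arm, never from a script. Its arguments are lists of equal length, an entry for each row: "turn": the turn, a rotation vector about the tool's x, y, z in rad, a list of three; "translation": the shift along the tool's x, y, z in m, a list of three; "grip": the closure, from 0 (fully open) to 1 (shut). In form: {"turn": [[ax, ay, az], ...], "translation": [[tx, ty, tz], ...], "grip": [grip, ...]}. A call has 1 to 20 rows; each row is the pose to reach, as a shift and turn from the pose commanded when the call began, along the tool's axes at that moment; what a row does not reach only later rows make up. A row lasts 1/8 s, in which the tool goes at most 62.5 mm and 10.7 degrees, less where a joint would pass 70% of its speed; a pose out of reach is approached as far as the arm can. A call with a gripper value outside its range is refused whole. The fingers move at their own pace and stop on an object; "force" is the grip in N (left out, the last holds). Time passes only in rows, so rows that repeat a pose let the fingers close. It gives the time, the measured TCP pose, the force, the opening and the grip force at its end, in the units of the state.
- r.get_state(): the state, without advancing time (a new reading comes with each control period).
- cams.snapshot(name): name is "scene" or "side" or "wrist"; returns the picture (384x512x3 uint8, red, green, blue); there is no depth.
- cams.camera_params(name): a dict with "fx", "fy", "cx", "cy" (pixels), "eye" and "orientation" of the camera in the world. Camera axes: x right, y up, looking along -z (the intrinsics and any distortion apply to the point x, -y, -z); pixel columns grow to the right and rows downward; lengths in m; the calibration is good to about 2 mm. A picture is of the moment at which its call begins: read the wrist's pose just before it. camera_params takes no time and is no camera call; for the wrist camera it gives the pose at the moment of the call.
- r.finish_job(): hands the job in; it is judged then, once.
Trained networks look in the newest picture that a camera, given by its name, has taken for a name from the list of things; names that differ only in an ending like _2 or _b are one class to them, and where a whole thing is asked for, a point or a joint stands for the part that bears it (a point fixed in the world has none). Each returns a list of dicts, best first, with "p" (0 to 1); they miss things now and then, are a little off and sometimes report something else, mostly with a low value. They report only what shows in the picture. A call takes as long as a camera call. They do not tell look-alikes from the thing itself.
- models.find_in(camera, name): "position" ([x, y, z] in m, in world coordinates, good to about 4 mm: the middle of the surface that is visible of it).
- models.masks_of(camera, name): "pixels" (384x512 bool, what is visible of it).
- models.place_of(camera, name): "position" ([x, y, z] in m, in world coordinates, good to about 4 mm: a listed point, or the origin of a listed thing).
The state is a dict: "clock": time; "q": joint angles; "qd": joint speeds; "joint_torque": joint torques, N m; "tool_pos": TCP position; "eef_rot": TCP orientation; "contact_force": force on the tool from outside, world axes, zero at the start; "moment": the same for the moment, N m; "opening": opening from 0.0 (shut) to 1.0 (fully open); "finger_force": force on a finger pad.
Only numpy, scipy, OpenCV 4.12 (cv2) and the standard library are available. Lean on these libraries where they do the work, as an engineer would, in place of code of your own. Each camera call takes 0.05 s, during which the arm holds its last target. There are 200 camera calls.

## Task

The scroll saw is switched off and a half-sawn wooden blank lies loose on its table. Pushing with the fingertips only, slide the blank flat along the table under the raised hold-down foot until the saw blade stands at the closed end of its notch with the blank square to the saw, and then press the black knob of the hold-down down until the foot rests on the wood. Push gently and do not bend the blade; never grip, lift or tip the blank, leave the other things where they are, and finish clear of everything.

Things in the scene. Friction and masses are not known exactly. Their poses are not given: they have to be found in the camera images.
- saw: Red scroll saw bolted to a board, fixed. Origin: on the blade line at bench level; x is the feed direction, from the open front edge of the saw table towards the red column; z up. The flat aluminium saw table is 165 mm above the bench, x -210 to +190 mm, y -125 to +125 mm. Nothing but the blank stands on or over it before x = -35 mm.
- saw_nose (a point): Middle of the front end of the saw's blue upper arm, 32 mm before the blade and 235 mm above the bench. From here the arm, 26 mm wide and 28 mm high, runs level back along the saw's x to the red column at x = 245 mm. A blue air nozzle hangs along its +y side. Axes as the saw's.
- blade: Thin upright saw blade (2.5 mm along the saw's x, 2 mm across), between the table and the upper arm. Origin: on the blade at the height of the table top, axes as the saw's. It yields like a spring along the feed direction, about 2.5 N per mm.
- blank: Pale wooden blank 130 (x) x 100 (y) x 12 mm, 80 to 150 g, pencil lines on top. Origin: centre of the underside of that outline. A notch 18 mm wide, 45 mm deep runs in from the middle of its +x end, leaving two 41 mm prongs; the plain end at x = -65 mm is the one to push. It starts before the foot, up to 35 mm to either side of the blade line, turned up to 20 degrees, +x end towards the blade.
- notch_end (a point): Middle of the closed end of the blank's notch: 20 mm towards +x from the blank's centre, half way up its thickness. Axes as the blank's.
- foot (a joint): Height setting of the hold-down foot, in m: 0 fully raised (sole 20 mm above the saw table), growing as it is pressed down, so 0.008 puts the sole on the 12 mm blank. It starts 0.002 to 0.005, that is with 3 to 6 mm of headroom over the blank. Stiff slide: it moves at about 3 N and stays where it is left.
- foot_sole (a point): Point on the blade line at the level of the underside of the foot, a steel fork 35 mm wide and 3 mm thick, from 15 mm before the blade (tips turned up, to 25 mm) to 23 mm behind it. Its two tines lie 10.5 to 17.5 mm either side of the blade.
- foot_knob (a point): Middle of the top of the black round knob (26 mm across) on top of the foot's rod, about 290 mm above the bench, beside the upper arm: 8 mm behind the blade line and 24 mm to the saw's -y side. Press it straight down.
- fish: Bystander: wooden fish cut-out 63 mm long, 12 mm thick, lying on the rear left of the saw table. Origin: underside, middle of its round body.
- sanding_block: Bystander: cork sanding block 70 x 40 x 29 mm on the rear right of the saw table. Origin: centre of its underside.
- tree: Bystander: standing green wooden tree 123 mm tall on the bench. Origin: centre of its underside.
- pencil_pot: Bystander: blue pot 80 mm across, 95 mm tall, with three pencils up to 165 mm, on the bench. Origin: centre of its underside.
- blade_jar: Bystander: glass jar with steel cap, 60 mm across, 75 mm tall, on the bench. Origin: centre of its underside.
- glue: Bystander: white glue bottle 60 mm across, 170 mm tall, on the bench. Origin: centre of its underside.
- blank_stack: Bystander: stack of four unsawn blanks 140 x 100 x 48 mm on the bench. Origin: centre of its underside.
- dust_brush: Bystander: dust brush 220 mm long lying on the bench. Origin: its underside, near its middle.
There are look-alikes about, which are no part of the job. Leave any orange or red look-alike of the blank alone.

How it is judged:
By the outcome, as a careful person would: the job done as asked, in the order asked, and still so for the second after the job is handed in, with the robot touching nothing.
It also fails if it takes over 64 s, if anything falls off the work surface, if the arm or the gripper's body presses on something with over 40 N, if the wrist force passes 120 N, or if a joint passes its speed limit or range.

## Working session

There is one attempt and no reset: what is moved stays moved. The work goes in short steps, Python scripts to look and compute and a tool call to move; the robot and the scene stay as the last step left them, time stands still between calls to the robot, and variables do not carry over. Pictures are saved under pics/ and viewed, at most 10 in all, crops included, and the job is handed in when it is done.

Besides the shell and the picture viewer there is one more tool, called after "Request:" as name(argument=value, ...), one argument or row to a line, values as JSON. jog_arm: Moves the arm, as the interface text tells. Its arguments: {"type":"object","properties":{"turn":{"type":"array"},"translation":{"type":"array"},"grip":{"type":"array"},"force":{"type":"number"}},"required":["turn","translation","grip"]}

```bash
mkdir -p pics; cat > h.py <<'E'
from plant import r,cams,models
import numpy as np,cv2
from scipy.spatial.transform import Rotation as R
def P(c):
    return cams.camera_params(c)
def save(img,n,s=1.0):
    cv2.imwrite('pics/'+n,cv2.resize(img[:,:,::-1],None,fx=s,fy=s,interpolation=cv2.INTER_CUBIC))
def proj(p,c):
    k=P(c); q=R.from_quat(k['orientation']).inv().apply(np.atleast_2d(p)-k['eye'])
    return np.c_[k['cx']+k['fx']*q[:,0]/-q[:,2], k['cy']+k['fy']*(-q[:,1])/-q[:,2]]
def ray(uv,c,z):
    k=P(c); uv=np.atleast_2d(uv); d=np.c_[(uv[:,0]-k['cx'])/k['fx'],-(uv[:,1]-k['cy'])/k['fy'],-np.ones(len(uv))]
    d=R.from_quat(k['orientation']).apply(d); e=np.array(k['eye']); t=(z-e[2])/d[:,2]
    return e+t[:,None]*d
E
python3 - <<'E'
from h import *
np.set_printoptions(precision=4,suppress=True)
s=r.get_state();print(s['clock'],s['tool_pos'],s['eef_rot'],s['opening'])
for c in ['scene','side','wrist']:
    im=cams.snapshot(c); np.save(f'{c}0.npy',im); print(c,P(c))
    for n in ['saw','saw_nose','blade','blank','notch_end','foot_sole','foot_knob','fish','sanding_block','tree','glue']:
        if c=='wrist' and n in('tree','glue'):continue
        print(n,[(np.round(d['position'],4).tolist(),round(d['p'],2)) for d in models.place_of(c,n)[:3]])
a=np.load('scene0.npy');b=np.load('side0.npy')
save(a,'scene0.png',1.5);save(b,'side0.png',1.5)
E
```

```text
0.0 [0.2099 0.5881 0.2569] [ 0.1705  0.9854 -0.0009 -0.0001] 0.9993573844374598
scene {'fx': 406.9435204063542, 'fy': 406.9435204063542, 'cx': 256.14531647454083, 'cy': 195.570003535136, 'eye': array([1.1627, 0.5348, 1.0095]), 'orientation': array([0.1611, 0.3405, 0.8381, 0.3945])}
saw []
saw_nose [([0.5544, 0.0225, 0.2356], 0.75)]
blade []
blank [([0.3343, 0.2077, -0.0004], 0.92), ([0.521, -0.0487, 0.1684], 0.91)]
notch_end [([0.5348, -0.0358, 0.169], 0.77), ([0.3183, 0.1972, 0.0023], 0.55)]
foot_sole [([0.5772, 0.0427, 0.1811], 0.69)]
foot_knob [([0.6028, 0.0359, 0.2906], 0.62)]
fish [([0.6051, 0.1928, 0.1612], 0.81)]
sanding_block [([0.721, 0.1002, 0.163], 0.6), ([0.5194, -0.0479, 0.1647], 0.55), ([0.6119, -0.4285, -0.0016], 0.52)]
tree [([0.4448, 0.3674, -0.0001], 0.59)]
glue [([0.7073, -0.3291, 0.004], 0.94)]
side {'fx': 442.1119898348317, 'fy': 442.1119898348317, 'cx': 258.58504700169567, 'cy': 191.180197611051, 'eye': array([ 0.2001, -1.0088,  1.4075]), 'orientation': array([ 0.356 , -0.0537, -0.1593,  0.9192])}
saw []
saw_nose [([0.5555, 0.0198, 0.2362], 0.93)]
blade []
blank [([0.3757, -0.2258, 0.0007], 0.86), ([0.5193, -0.0523, 0.165], 0.66), ([0.4991, -0.4186, 0.001], 0.36)]
notch_end [([0.3111, 0.1961, 0.004], 0.9), ([0.5344, -0.0353, 0.1745], 0.89), ([0.3617, -0.2063, 0.0114], 0.88)]
foot_sole [([0.5776, 0.0463, 0.1803], 0.61)]
foot_knob [([0.5738, 0.0477, 0.182], 0.18)]
fish [([0.6015, 0.1948, 0.1635], 0.48)]
sanding_block [([0.7214, 0.0974, 0.165], 0.56)]
tree [([0.4426, 0.368, -0.001], 0.66), ([0.7214, 0.0993, 0.162], 0.36)]
glue [([0.7072, -0.3221, 0.0025], 0.68)]
wrist {'fx': 325.4645685913798, 'fy': 325.4645685913798, 'cx': 256.95853690459063, 'cy': 195.89894858628537, 'eye': array([0.148 , 0.6102, 0.3842]), 'orientation': array([-0.106 , -0.075 ,  0.5712,  0.8105])}
saw []
saw_nose []
blade []
blank []
notch_end []
foot_sole []
foot_knob [([0.3578, 0.438, 0.002], 0.7)]
fish []
sanding_block []
```

View pics/scene0.png

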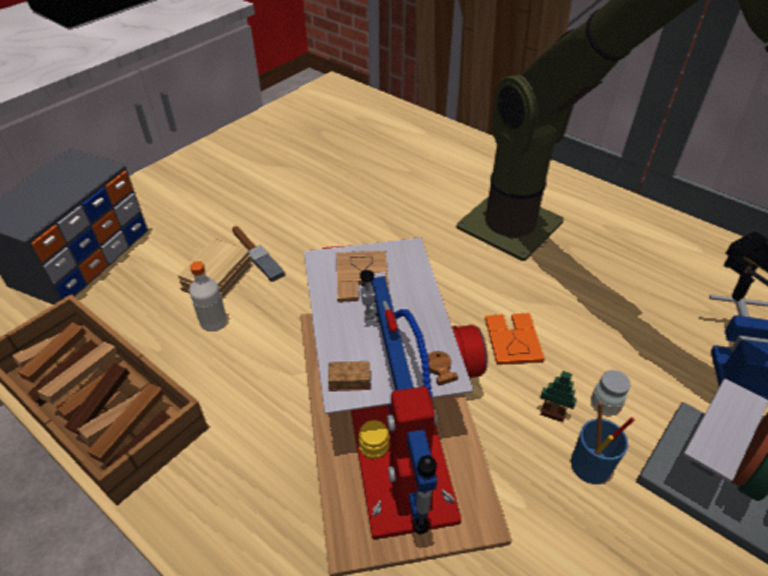

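View pics/side0.png

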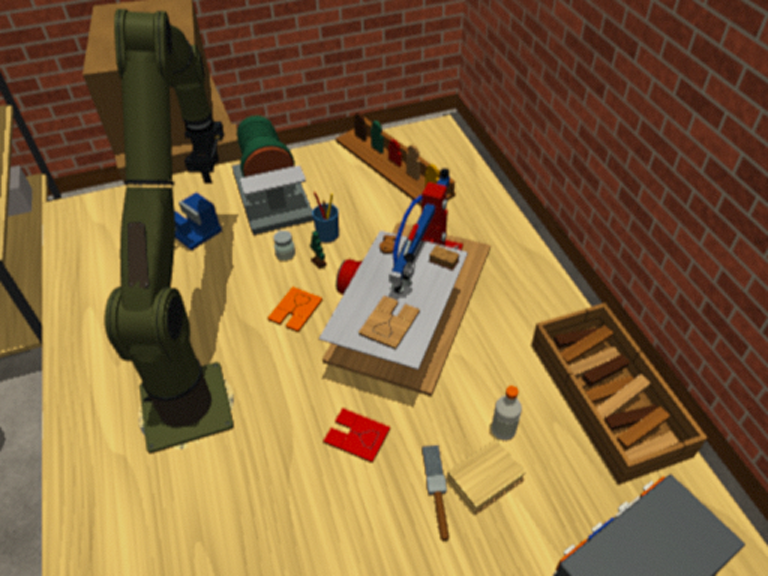

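The pale wooden blank on the saw table (side 390,320; scene 360,265) is the one meant. The orange one (side 295,308; scene 515,338) and the red one (side 357,435) are look-alikes lying on the bench. I'll confirm this with a rectified, enlarged view.

```bash
cat >> h.py <<'E'
def rect(img,c,z,o,yaw,x0=-215,x1=200,y0=-140,y1=140,s=1.4):
    # top-down in saw frame (mm): image up = +x, image left = +y
    us,vs=np.meshgrid(np.arange(int((y1-y0)*s)),np.arange(int((x1-x0)*s)))
    X=(x1-vs/s)/1000;Y=(y1-us/s)/1000
    w=np.stack([o[0]+X*np.cos(yaw)-Y*np.sin(yaw),o[1]+X*np.sin(yaw)+Y*np.cos(yaw),np.full(X.shape,z)],-1).reshape(-1,3)
    m=proj(w,c).astype(np.float32).reshape(X.shape+(2,))
    return cv2.remap(img,m[...,0],m[...,1],cv2.INTER_CUBIC)
E
python3 - <<'E'
from h import *
np.set_printoptions(precision=4,suppress=True)
o=[.577,.0445];yaw=np.radians(52)
L=[]
for c in ['side','scene']:
    im=rect(np.load(c+'0.npy'),c,.165,o,yaw); L.append(im)
save(np.hstack(L),'rect0.png')
E
```

```text
(no output)
```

View pics/rect0.png

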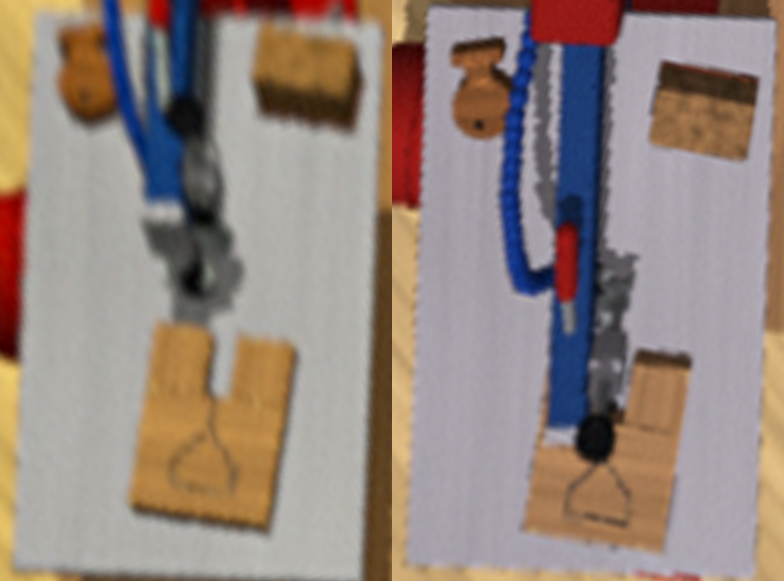

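The view confirms it: on both panels the pale wooden blank (left panel about 215,425) has its notch towards the blade, is turned by about 5°, and sits on the table's −y side. Next I'll fit the table and blank numerically.

```bash
cat >> h.py <<'E'
from scipy.optimize import minimize
NOTCH=np.array([[-65,-50],[65,-50],[65,-9],[20,-9],[20,9],[65,9],[65,50],[-65,50]])/1000.
def poly(o,yaw,pts,z):
    c,s=np.cos(yaw),np.sin(yaw)
    return np.c_[pts@np.array([[c,s],[-s,c]])+np.array(o),np.full(len(pts),z)]
def fill(ms,shape,k=4):
    m=np.zeros((shape[0]*k,shape[1]*k),np.uint8)
    for uv in ms: cv2.fillPoly(m,[np.round(((uv+.5)*k-.5)*8).astype(np.int32)],1,shift=3)
    return cv2.resize(m.astype(np.float32),(shape[1],shape[0]),interpolation=cv2.INTER_AREA)
def blankmask(x,c,zb=.165,t=.012):
    a=proj(poly(x[:2],x[2],NOTCH,zb),c);b=proj(poly(x[:2],x[2],NOTCH,zb+t),c);n=len(a)
    return fill([a,b]+[np.array([a[i],a[(i+1)%n],b[(i+1)%n],b[i]]) for i in range(n)],(384,512))
def fitblank(M,c,x0,valid=None):
    v=np.ones(M.shape) if valid is None else valid
    f=lambda x:(np.abs(blankmask(x,c)-M)*v).sum()
    res=minimize(f,x0,method='Nelder-Mead',options=dict(initial_simplex=[x0]+[np.add(x0,d) for d in([.01,0,0],[0,.01,0],[0,0,.1])],maxiter=150))
    return res.x,res.fun,M.sum()
E
python3 - <<'E'
from h import *
np.set_printoptions(precision=4,suppress=True)
o=np.array([.577,.0445]);yaw=np.radians(52)
for c in ['side','scene']:
    im=rect(np.load(c+'0.npy'),c,.165,o,yaw,-260,240,-180,180,2)
    hsv=cv2.cvtColor(im,cv2.COLOR_RGB2HSV)
    m=((hsv[...,1]<45)&(hsv[...,2]>110)).astype(np.uint8)
    m=cv2.morphologyEx(m,cv2.MORPH_OPEN,np.ones((5,5)))
    cs,_=cv2.findContours(m,0,2);ct=max(cs,key=cv2.contourArea)
    h=cv2.convexHull(ct)[:,0].astype(float)
    rc=cv2.minAreaRect(ct);b=cv2.boxPoints(rc)
    pts=np.c_[240-b[:,1]/2,180-b[:,0]/2]
    print(c,'corners mm',pts.round(1).tolist(),np.array(rc[1])/2,rc[2])
    w=poly(o,yaw,pts/1000,0)[:,:2]; print(w)
    # blank mask
    raw=np.load(c+'0.npy');hv=cv2.cvtColor(raw,cv2.COLOR_RGB2HSV)
    print([hv[int(v),int(u)].tolist() for u,v in proj([[.50,-.08,.177],[.50,-.05,.177],[.56,.07,.165],[.45,-.08,.165]],c)])
s=np.load('side0.npy');hv=cv2.cvtColor(s,cv2.COLOR_RGB2HSV)
n,lab,st,ce=cv2.connectedComponentsWithStats((((hv[...,1]>60)&(hv[...,0]<30))[...]).astype(np.uint8),connectivity=4)
u,v=proj([[.50,-.06,.177]],'side')[0];l=lab[int(v),int(u)];print(l,st[l])
M=(lab==l).astype(float)
print(fitblank(M,'side',[.52,-.05,np.radians(52-5)]))
E
```

```text
side corners mm [[-208.89999389648438, 131.89999389648438], [195.60000610351562, 117.69999694824219], [186.89999389648438, -133.60000610351562], [-217.6999969482422, -119.5]] [251.4932 404.7981] 2.002533197402954
[[ 0.3445 -0.0389]
 [ 0.6047  0.2712]
 [ 0.7973  0.1095]
 [ 0.5371 -0.2006]]
[[17, 158, 171], [17, 155, 187], [15, 6, 174], [23, 6, 173]]
scene corners mm [[-203.5, 131.3000030517578], [196.39999389648438, 115.4000015258789], [186.5, -134.8000030517578], [-213.39999389648438, -119.0]] [250.472 400.211] 2.2679543495178223
[[ 0.3483 -0.035 ]
 [ 0.6069  0.2703]
 [ 0.7981  0.1084]
 [ 0.5394 -0.1969]]
[[13, 125, 161], [14, 126, 172], [114, 188, 57], [13, 122, 163]]
413 [239 197  41  36 796]
(array([ 0.5207, -0.0486,  0.7586]), np.float64(49.5), np.float64(796.0))
```

```bash
cat >> h.py <<'E'
O=np.array([.5785,.0445]);YAW=np.radians(49.9)
C,S=np.cos(YAW),np.sin(YAW)
def s2w(x,y,z): return np.array([O[0]+(x*C-y*S)/1000,O[1]+(x*S+y*C)/1000,z])   # mm -> m
def w2s(p): d=(np.asarray(p)[:2]-O)*1000; return np.array([d[0]*C+d[1]*S,-d[0]*S+d[1]*C])
def move(x,y,z,yaz):
    "jog args from the present pose to saw x,y mm, height z of TCP, tool y azimuth yaz rel. to saw x (deg)"
    s=r.get_state();q=R.from_quat(s['eef_rot'])
    a=YAW+np.radians(yaz);ty=np.array([np.cos(a),np.sin(a),0]);tz=np.array([0,0,-1.]);tx=np.cross(ty,tz)
    T=R.from_matrix(np.c_[tx,ty,tz])
    return q.inv().apply(s2w(x,y,z)-s['tool_pos']).round(4),(q.inv()*T).as_rotvec().round(4)
def st():
    s=r.get_state();f=np.array(s['contact_force'])
    print('t',round(s['clock'],2),'saw',w2s(s['tool_pos']).round(1),'z',round(s['tool_pos'][2],4),'op',round(s['opening'],3),'F saw',(f[0]*C+f[1]*S).round(2),(-f[0]*S+f[1]*C).round(2),f[2].round(2),'q',np.round(s['q'],2))
E
python3 - <<'E'
from h import *
st();print(move(-115,-95,.45,0),move(-115,-95,.26,0))
s=r.get_state();print(R.from_quat(s['eef_rot']).inv().apply([0,0,.1]))
E
```

```text
t 1.7 saw [178.9 632.4] z 0.2578 op 1.004 F saw 0.82 -0.14 -1.07 q [-1.19  0.69 -0.19  1.57  0.16  0.9  -0.22]
(array([-0.5787, -0.5296, -0.1923]), array([ 1.000e-04, -0.000e+00,  3.571e-01])) (array([-0.5787, -0.5296, -0.0023]), array([ 1.000e-04, -0.000e+00,  3.571e-01]))
[ 3.27253335e-06  8.62040404e-06 -9.99999996e-02]
```

Request:
jog_arm(
  turn=[
    [0, 0, 0],
    [0, 0, 0],
    [0, 0, 0],
    [0, 0, 0.1],
    [0, 0, 0.2],
    [0, 0, 0.3],
    [0, 0, 0.357],
    [0, 0, 0.357],
    [0, 0, 0.357],
    [0, 0, 0.357],
    [0, 0, 0.357],
    [0, 0, 0.357],
    [0, 0, 0.357],
    [0, 0, 0.357],
    [0, 0, 0.357],
    [0, 0, 0.357],
    [0, 0, 0.357],
    [0, 0, 0.357],
    [0, 0, 0.357],
    [0, 0, 0.357],
  ],
  translation=[
    [0, 0, -0.06],
    [0, 0, -0.12],
    [0, 0, -0.18],
    [-0.03, -0.03, -0.192],
    [-0.07, -0.065, -0.192],
    [-0.11, -0.1, -0.192],
    [-0.15, -0.137, -0.192],
    [-0.19, -0.174, -0.192],
    [-0.23, -0.21, -0.192],
    [-0.27, -0.247, -0.192],
    [-0.31, -0.284, -0.192],
    [-0.35, -0.32, -0.192],
    [-0.39, -0.357, -0.192],
    [-0.43, -0.394, -0.192],
    [-0.47, -0.43, -0.192],
    [-0.51, -0.467, -0.192],
    [-0.55, -0.503, -0.192],
    [-0.579, -0.53, -0.192],
    [-0.579, -0.53, -0.192],
    [-0.579, -0.53, -0.192],
  ],
  grip=[0.35, 0.35, 0.35, 0.35, 0.35, 0.35, 0.35, 0.35, 0.35, 0.35, 0.35, 0.35, 0.35, 0.35, 0.35, 0.35, 0.35, 0.35, 0.35, 0.35],
)

```text
clock: 4.2
tool_pos: [0.577, -0.1041, 0.4495]
eef_rot: [0.342, 0.94, 0.0, -0.0]
contact_force: [-0.2, 0.2, 0.6]
opening: 0.646
finger_force: 0.0
```

```bash
python3 - <<'E'
from h import *
st();print(move(-115,-95,.188,0))
im=cams.snapshot('wrist');np.save('w1.npy',im)
L=[rect(im,'wrist',z,O,YAW) for z in(.165,.177)]
save(np.hstack(L),'rect1.png')
for n in ['blade','blank','notch_end','foot_sole','foot_knob','saw_nose']:
    for d in models.place_of('wrist',n)[:2]:print(n,np.round(d['position'],4),w2s(d['position']).round(1),round(d['p'],2))
E
```

```text
t 4.2 saw [-114.6  -94.6] z 0.4495 op 0.646 F saw 0.01 0.29 0.57 q [ 0.04  0.47  0.11  1.38 -0.05  1.29  1.02]
(array([-0.0007, -0.0006,  0.2615]), array([ 0.0006, -0.0012,  0.0011]))
blank [ 0.3766 -0.2235 -0.0014] [-335.   -18.2] 0.87
blank [ 0.5164 -0.0492  0.1675] [-111.7  -12.9] 0.81
notch_end [ 0.533  -0.032   0.1679] [-87.8 -14.5] 0.9
notch_end [0.5611 0.0141 0.2352] [-34.5  -6.3] 0.71
foot_sole [0.5806 0.0463 0.182 ] [ 2.7 -0.4] 0.75
foot_knob [0.6009 0.0314 0.2891] [  4.4 -25.6] 0.74
saw_nose [0.5598 0.0174 0.2354] [-32.8  -3.2] 0.96
```

View pics/rect1.png

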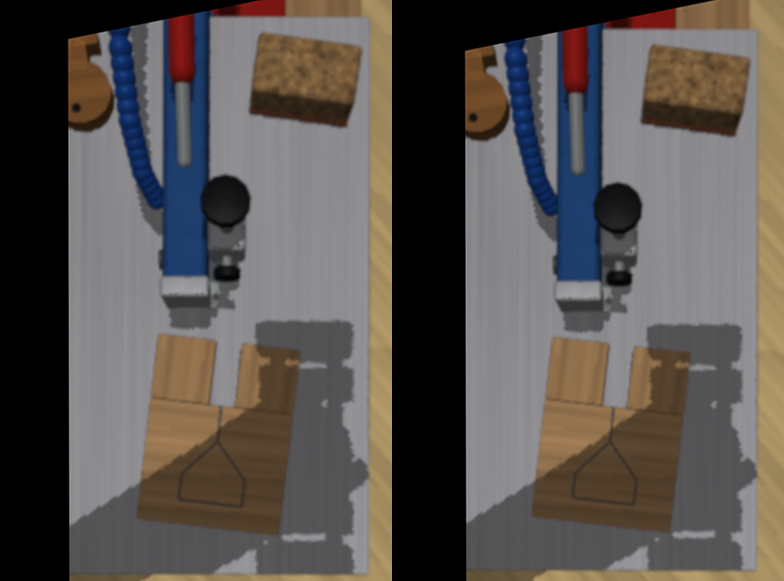

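The wrist view agrees with my saw frame: the table edges match, and the blank (right panel about 605,435) is centred near (-109,-16) mm and turned by -6.3°. Next I'll descend beside it.

Request:
jog_arm(
  turn=[
    [0, 0, 0],
    [0, 0, 0],
    [0, 0, 0],
    [0, 0, 0],
    [0, 0, 0],
    [0, 0, 0],
    [0, 0, 0],
  ],
  translation=[
    [0, 0, 0.06],
    [0, 0, 0.12],
    [0, 0, 0.18],
    [0, 0, 0.23],
    [0, 0, 0.25],
    [0, 0, 0.261],
    [0, 0, 0.261],
  ],
  grip=[0.35, 0.35, 0.35, 0.35, 0.35, 0.35, 0.35],
)

```text
clock: 5.42
tool_pos: [0.5774, -0.105, 0.1887]
eef_rot: [0.343, 0.939, 0.0, -0.0]
contact_force: [0.2, 0.4, 0.2]
opening: 0.648
finger_force: 0.0
```

Request:
jog_arm(
  turn=[
    [0, 0, 0],
    [0, 0, 0],
    [0, 0, 0],
    [0, 0, 0],
    [0, 0, 0],
    [0, 0, 0],
    [0, 0, 0],
    [0, 0, 0],
    [0, 0, 0],
  ],
  translation=[
    [0.004, 0, 0],
    [0.008, 0, 0],
    [0.012, 0, 0],
    [0.016, 0, 0],
    [0.02, 0, 0],
    [0.024, 0, 0],
    [0.028, 0, 0],
    [0.031, 0, 0],
    [0.031, 0, 0],
  ],
  grip=[0.35, 0.35, 0.35, 0.35, 0.35, 0.35, 0.35, 0.35, 0.35],
)

```text
clock: 6.55
tool_pos: [0.553, -0.0848, 0.1886]
eef_rot: [0.343, 0.939, -0.0, -0.001]
contact_force: [0.1, -0.6, 0.9]
opening: 0.648
finger_force: 0.0
```

```bash
cat >> h.py <<'E'
def seg(c,im):
    hv=cv2.cvtColor(im,cv2.COLOR_RGB2HSV)
    return (hv[...,1]>60)&(hv[...,0]<30)
def blankpose(c,x0,name,tag):
    im=cams.snapshot(c)
    x0=[*s2w(x0[0],x0[1],0)[:2],YAW+np.radians(x0[2])]
    near=cv2.dilate((blankmask(x0,c)>0).astype(np.uint8),np.ones((15,15)))
    M=(seg(c,im)&(near>0)).astype(float)
    x,f,m=fitblank(M,c,x0)
    print(tag,c,'blank saw',w2s(x[:2]).round(1),np.degrees(x[2]-YAW).round(2),'misfit',round(f/m,3))
    if name: save(rect(im,c,.177,O,YAW,s=1.4),name)
    return im
E
python3 - <<'E'
from h import *
st()
a=blankpose('wrist',(-108,-2,0),None,'');b=blankpose('side',(-108,-2,0),None,'')
save(np.hstack([rect(a,'wrist',.177,O,YAW),rect(b,'side',.177,O,YAW)]),'rect2.png')
E
```

```text
t 6.55 saw [-115.4  -63.8] z 0.1886 op 0.648 F saw -0.38 -0.48 0.89 q [ 0.03  0.7   0.07  1.84 -0.08  0.61  1.02]
 wrist blank saw [-112.6   -2.7] -0.7 misfit 0.073
 side blank saw [-116.7   -2.7] -0.11 misfit 0.659
```

View pics/rect2.png

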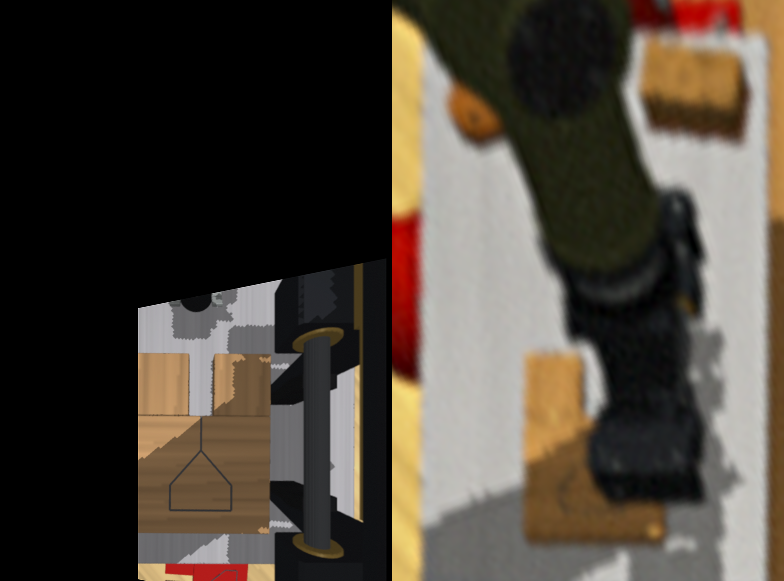

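The left panel shows the blank now square, with its right edge at column 270 (y ≈ -52.5) and the notch at columns 189–214. It needs about 2.5 mm more. Then I'll back off, rise and turn to get behind the plain end.

Request:
jog_arm(
  turn=[
    [0, 0, 0],
    [0, 0, 0],
    [0, 0, 0],
    [0, 0, 0],
    [0, 0, 0],
    [0, 0, 0],
    [0, 0, 0],
    [0, 0, 0],
    [0, 0, 0],
  ],
  translation=[
    [0.0015, 0, 0],
    [0.0027, 0, 0],
    [0.0027, 0, 0],
    [-0.01, 0, 0],
    [-0.03, 0, 0],
    [-0.03, 0, -0.05],
    [-0.03, 0, -0.11],
    [-0.03, 0, -0.15],
    [-0.03, 0, -0.15],
  ],
  grip=[0.35, 0.35, 0.35, 0.35, 0.35, 0.35, 0.35, 0.35, 0.35],
)

```text
clock: 7.78
tool_pos: [0.5788, -0.1056, 0.3423]
eef_rot: [0.343, 0.939, 0.001, 0.004]
contact_force: [-0.3, -0.1, -0.3]
opening: 0.649
finger_force: 0.0
```

```bash
python3 - <<'E'
from h import *
st()
blankpose('wrist',(-115,0,0),None,'')
blankpose('side',(-115,0,0),None,'')
print(move(-210,0,.34,90),move(-210,0,.188,90))
E
```

```text
t 7.78 saw [-114.7  -96.9] z 0.3423 op 0.649 F saw -0.28 0.11 -0.32 q [ 0.04  0.54  0.1   1.58 -0.06  1.01  1.03]
 wrist blank saw [-117.1    1.2] -0.15 misfit 0.049
 side blank saw [-116.5   -0.9] 0.93 misfit 0.096
(array([ 0.0946, -0.0945, -0.0015]), array([-0.000e+00, -1.000e-04, -1.571e+00])) (array([ 0.0946, -0.0945,  0.1505]), array([-0.000e+00, -1.000e-04, -1.571e+00]))
```

Request:
jog_arm(
  turn=[
    [0, 0, -0.17],
    [0, 0, -0.34],
    [0, 0, -0.51],
    [0, 0, -0.68],
    [0, 0, -0.85],
    [0, 0, -1.02],
    [0, 0, -1.19],
    [0, 0, -1.36],
    [0, 0, -1.53],
    [0, 0, -1.571],
    [0, 0, -1.571],
    [0, 0, -1.571],
    [0, 0, -1.571],
    [0, 0, -1.571],
    [0, 0, -1.571],
  ],
  translation=[
    [0.01, -0.01, 0],
    [0.02, -0.02, 0],
    [0.03, -0.03, 0],
    [0.04, -0.04, 0],
    [0.05, -0.05, 0],
    [0.06, -0.06, 0],
    [0.07, -0.07, 0],
    [0.08, -0.08, 0],
    [0.09, -0.0895, 0],
    [0.095, -0.0895, 0],
    [0.095, -0.0895, 0.05],
    [0.095, -0.0895, 0.1],
    [0.095, -0.0895, 0.135],
    [0.095, -0.0895, 0.1505],
    [0.095, -0.0895, 0.1505],
  ],
  grip=[0.35, 0.35, 0.35, 0.35, 0.35, 0.35, 0.35, 0.35, 0.35, 0.35, 0.35, 0.35, 0.35, 0.35, 0.35],
)

```text
clock: 9.75
tool_pos: [0.4457, -0.1112, 0.1868]
eef_rot: [-0.422, 0.907, 0.001, -0.001]
contact_force: [-1.8, 0.4, 0.7]
opening: 0.649
finger_force: 0.0
```

```bash
python3 - <<'E'
from h import *
st();print(move(-205,0,.188,90))
E
```

```text
t 9.75 saw [-204.7    1.3] z 0.1868 op 0.649 F saw -0.85 1.63 0.71 q [ 0.3   0.61 -0.24  2.12  0.32  0.45  2.25]
(array([ 0.0003, -0.0013, -0.0012]), array([ 0.003 , -0.0014, -0.0005]))
```

Request:
jog_arm(
  turn=[
    [0, 0, 0],
    [0, 0, 0],
    [0, 0, 0],
    [0, 0, 0],
    [0, 0, 0],
    [0, 0, 0],
    [0, 0, 0],
    [0, 0, 0],
    [0, 0, 0],
    [0, 0, 0],
    [0, 0, 0],
    [0, 0, 0],
    [0, 0, 0],
  ],
  translation=[
    [-0.005, 0, -0.001],
    [-0.01, 0, -0.001],
    [-0.014, 0, -0.001],
    [-0.018, 0, -0.001],
    [-0.022, 0, -0.001],
    [-0.026, 0, -0.001],
    [-0.03, 0, -0.001],
    [-0.034, 0, -0.001],
    [-0.038, 0, -0.001],
    [-0.042, 0, -0.001],
    [-0.046, 0, -0.001],
    [-0.05, 0, -0.001],
    [-0.05, 0, -0.001],
  ],
  grip=[0.35, 0.35, 0.35, 0.35, 0.35, 0.35, 0.35, 0.35, 0.35, 0.35, 0.35, 0.35, 0.35],
)

```text
clock: 11.38
tool_pos: [0.479, -0.0728, 0.1892]
eef_rot: [-0.422, 0.906, 0.0, 0.001]
contact_force: [0.4, 0.1, -1.0]
opening: 0.654
finger_force: 0.0
```

```bash
python3 - <<'E'
from h import *
st()
L=[]
for c in ['side','scene','wrist']:
    b=blankpose(c,(-80,0,0),None,'')
    L.append(rect(b,c,.177,O,YAW,x0=-180,x1=40,y0=-90,y1=90,s=1.45))
save(np.hstack(L),'rect3.png')
E
```

```text
t 11.38 saw [-153.8    0.6] z 0.1892 op 0.654 F saw 0.33 -0.2 -0.95 q [ 0.21  0.63 -0.24  2.05  0.3   0.5   2.19]
 side blank saw [-78.8   0.9] 2.3 misfit 1.408
 scene blank saw [-80.7  -1.3] -0.09 misfit 0.625
 wrist blank saw [-77.    0.5] 2.72 misfit 1.448
```

View pics/rect3.png

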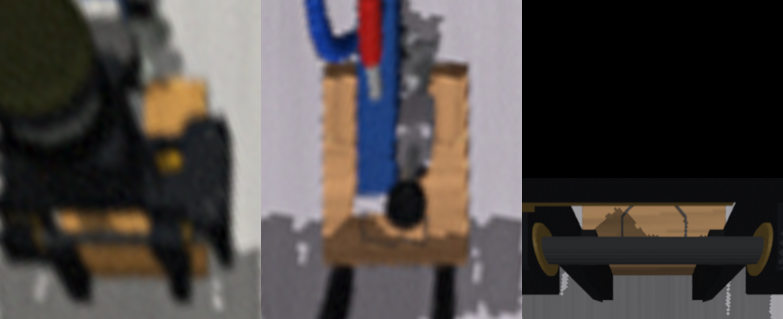

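The scene panel shows the blank square with the prongs entering under the arm. Its edges are at columns 323 and 469, so y is about -2, and the notch straddles the blade line. Continuing the push.

Request:
jog_arm(
  turn=[
    [0, 0, 0],
    [0, 0, 0],
    [0, 0, 0],
    [0, 0, 0],
    [0, 0, 0],
    [0, 0, 0],
    [0, 0, 0],
    [0, 0, 0],
    [0, 0, 0],
    [0, 0, 0],
    [0, 0, 0],
    [0, 0, 0],
    [0, 0, 0],
    [0, 0, 0],
    [0, 0, 0],
    [0, 0, 0],
  ],
  translation=[
    [-0.003, 0, 0],
    [-0.007, 0, 0],
    [-0.011, 0, 0],
    [-0.015, 0, 0],
    [-0.019, 0, 0],
    [-0.023, 0, 0],
    [-0.027, 0, 0],
    [-0.031, 0, 0],
    [-0.035, 0, 0],
    [-0.039, 0, 0],
    [-0.043, 0, 0],
    [-0.046, 0, 0],
    [-0.049, 0, 0],
    [-0.051, 0, 0],
    [-0.053, 0, 0],
    [-0.053, 0, 0],
  ],
  grip=[0.35, 0.35, 0.35, 0.35, 0.35, 0.35, 0.35, 0.35, 0.35, 0.35, 0.35, 0.35, 0.35, 0.35, 0.35, 0.35],
)

```text
clock: 13.52
tool_pos: [0.5127, -0.0326, 0.1892]
eef_rot: [-0.422, 0.907, 0.0, 0.0]
contact_force: [0.0, 0.9, -0.1]
opening: 0.648
finger_force: 0.0
```

```bash
python3 - <<'E'
from h import *
for i in range(4): st();cams.snapshot('scene')
L=[]
for c in ['side','scene','wrist']:
    b=blankpose(c,(-25,-1,0),None,'')
    np.save(c+'4.npy',b)
    L.append(rect(b,c,.177,O,YAW,x0=-140,x1=70,y0=-75,y1=75,s=1.7))
save(np.hstack(L),'rect4.png')
for c in ['side','scene']:
  for n in ['blank','notch_end','foot_sole']:
    for d in models.place_of(c,n)[:2]:print(c,n,w2s(d['position']).round(1),d['position'][2].round(3),round(d['p'],2))
E
```

```text
t 13.53 saw [-101.4    0.6] z 0.1892 op 0.648 F saw 0.74 0.58 -0.1 q [ 0.12  0.65 -0.24  1.97  0.28  0.55  2.13]
t 13.57 saw [-101.4    0.6] z 0.1893 op 0.649 F saw 0.08 -0.26 0.48 q [ 0.12  0.65 -0.24  1.97  0.28  0.55  2.13]
t 13.62 saw [-101.5    0.6] z 0.1893 op 0.649 F saw -0.4 0.1 0.45 q [ 0.12  0.65 -0.24  1.97  0.28  0.55  2.13]
t 13.68 saw [-101.5    0.6] z 0.1893 op 0.65 F saw -0.53 0.07 0.59 q [ 0.12  0.65 -0.24  1.97  0.28  0.55  2.13]
 side blank saw [-25.3  -0.2] 0.54 misfit 1.54
 scene blank saw [-27.5  -1.9] -0.27 misfit 0.807
 wrist blank saw [-25.1  -0.5] 0.31 misfit 1.449Traceback (most recent call last):
  File "<stdin>", line 11, in <module>
AttributeError: 'float' object has no attribute 'round'
```

View pics/rect4.png

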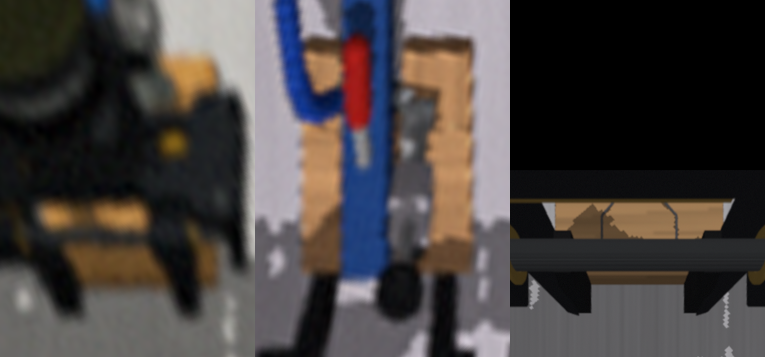

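Scene panel: the blank's top edge runs from row 51 to row 270, so the centre is near x ≈ -25. About 4 mm remain. I'll creep forward while watching the force.

Request:
jog_arm(
  turn=[
    [0, 0, 0],
    [0, 0, 0],
    [0, 0, 0],
  ],
  translation=[
    [-0.001, 0, 0],
    [-0.0025, 0, 0],
    [-0.0025, 0, 0],
  ],
  grip=[0.35, 0.35, 0.35],
)

```text
clock: 14.3
tool_pos: [0.5141, -0.031, 0.1892]
eef_rot: [-0.422, 0.907, -0.0, 0.0]
contact_force: [-1.5, -0.9, 0.7]
opening: 0.651
finger_force: 0.5
```

```bash
cat >> h.py <<'E'
def favg(n=6):
    F=[]
    for i in range(n):
        s=r.get_state();f=s['contact_force'];F.append([f[0]*C+f[1]*S,-f[0]*S+f[1]*C,f[2]]);cams.snapshot('scene')
    print('t',round(s['clock'],2),'saw',w2s(s['tool_pos']).round(2),'F',np.mean(F,0).round(2),'+-',(np.std(F,0)/n**.5).round(2))
E
python3 - <<'E'
from h import *
favg()
E
```

```text
t 14.55 saw [-99.22   0.62] F [-1.    0.09  0.41] +- [0.23 0.13 0.14]
```

Request:
jog_arm(
  turn=[
    [0, 0, 0],
    [0, 0, 0],
  ],
  translation=[
    [-0.001, 0, 0],
    [-0.001, 0, 0],
  ],
  grip=[0.35, 0.35],
)

```text
clock: 14.85
tool_pos: [0.5149, -0.0301, 0.1892]
eef_rot: [-0.422, 0.907, 0.0, 0.0]
contact_force: [-0.5, -1.1, 0.8]
opening: 0.651
finger_force: 0.3
```

```bash
python3 - <<'E'
from h import *
favg()
E
```

```text
t 15.1 saw [-98.01   0.61] F [-0.28 -0.06  0.15] +- [0.2  0.12 0.24]
```

Request:
jog_arm(
  turn=[
    [0, 0, 0],
    [0, 0, 0],
  ],
  translation=[
    [-0.001, 0, 0],
    [-0.001, 0, 0],
  ],
  grip=[0.35, 0.35],
)

```text
clock: 15.4
tool_pos: [0.5153, -0.0296, 0.1892]
eef_rot: [-0.422, 0.907, -0.0, -0.0]
contact_force: [-0.2, -0.7, 0.9]
opening: 0.646
finger_force: 0.6
```

```bash
python3 - <<'E'
from h import *
favg()
E
```

```text
t 15.65 saw [-97.39   0.63] F [-1.3   0.11  0.59] +- [0.19 0.18 0.14]
```

Request:
jog_arm(
  turn=[
    [0, 0, 0],
    [0, 0, 0],
  ],
  translation=[
    [-0.001, 0, 0],
    [-0.001, 0, 0],
  ],
  grip=[0.35, 0.35],
)

```text
clock: 15.95
tool_pos: [0.5156, -0.0292, 0.1892]
eef_rot: [-0.422, 0.907, -0.0, -0.001]
contact_force: [-1.7, -1.9, 1.8]
opening: 0.65
finger_force: 1.6
```

```bash
python3 - <<'E'
from h import *
favg()
E
```

```text
t 16.2 saw [-96.84   0.65] F [-3.79  0.38  2.83] +- [0.32 0.19 0.2 ]
```

Contact with the blade: the resistance rose to about 3.8 N at TCP x ≈ -97, close to the predicted -95. I'll back off so the blade relaxes, then rise and look.

Request:
jog_arm(
  turn=[
    [0, 0, 0],
    [0, 0, 0],
    [0, 0, 0],
    [0, 0, 0],
    [0, 0, 0],
    [0, 0, 0],
    [0, 0, 0],
    [0, 0, 0],
    [0, 0, 0],
    [0, 0, 0],
    [0, 0, 0],
  ],
  translation=[
    [0.001, 0, 0],
    [0.002, 0, 0],
    [0.003, 0, 0],
    [0.01, 0, 0],
    [0.03, 0, 0],
    [0.055, 0, 0],
    [0.06, 0, -0.05],
    [0.06, 0, -0.11],
    [0.06, 0, -0.17],
    [0.06, 0, -0.21],
    [0.06, 0, -0.21],
  ],
  grip=[0.35, 0.35, 0.35, 0.35, 0.35, 0.35, 0.35, 0.35, 0.35, 0.35, 0.35],
)

```text
clock: 17.62
tool_pos: [0.4779, -0.0758, 0.4019]
eef_rot: [-0.421, 0.907, -0.002, 0.003]
contact_force: [-0.1, -0.2, 0.2]
opening: 0.651
finger_force: 0.0
```

```bash
python3 - <<'E'
from h import *
st()
L=[]
for c in ['side','scene','wrist']:
    b=blankpose(c,(-23,-1,0),None,'')
    np.save(c+'5.npy',b)
    L.append(rect(b,c,.177,O,YAW,x0=-140,x1=70,y0=-75,y1=75,s=1.7))
    for n in ['blank','notch_end','foot_sole','foot_knob','saw_nose']:
        for d in models.place_of(c,n)[:2]:print(c,n,w2s(d['position']).round(1),np.round(d['position'][2],3),round(d['p'],2))
save(np.hstack(L),'rect5.png')
E
```

```text
t 17.62 saw [-156.8   -0.6] z 0.4019 op 0.651 F saw -0.23 -0.01 0.25 q [ 0.32  0.34 -0.36  1.75  0.14  1.06  2.35]
 side blank saw [-20.3  -0.5] 0.52 misfit 0.224
side blank [-24.9 295.5] 0.004 0.84
side blank [-337.3  -15.9] -0.004 0.82
side notch_end [-330.8    7.9] 0.01 0.95
side notch_end [-53.6 297.9] 0.007 0.75
side foot_sole [-0.2  2.9] 0.18 0.46
side saw_nose [-32.    1.3] 0.234 0.74
side saw_nose [276.7 336.4] -0.003 0.58
 scene blank saw [-23.   -1.8] 0.35 misfit 0.81
scene blank [-23.7   1. ] 0.166 0.79
scene blank [-29.8 293.7] -0.001 0.75
scene notch_end [-1.2  0. ] 0.169 0.95
scene notch_end [-53.8 297.5] 0.002 0.63
scene foot_sole [-3.2  0.3] 0.18 0.43
scene foot_knob [  9.7 -21.8] 0.291 0.44
 wrist blank saw [-21.   -0.9] -0.25 misfit 0.662
wrist blank [-333.4  -18.4] -0.003 0.92
wrist blank [-31.8 296.5] 0.0 0.9
wrist notch_end [-331.5    1.2] -0.002 0.68
wrist notch_end [-51.3 299.2] 0.005 0.57
wrist foot_knob [-23.5   1.4] 0.167 0.31
wrist saw_nose [-30.9  -3.2] 0.235 0.82
```

View pics/rect5.png

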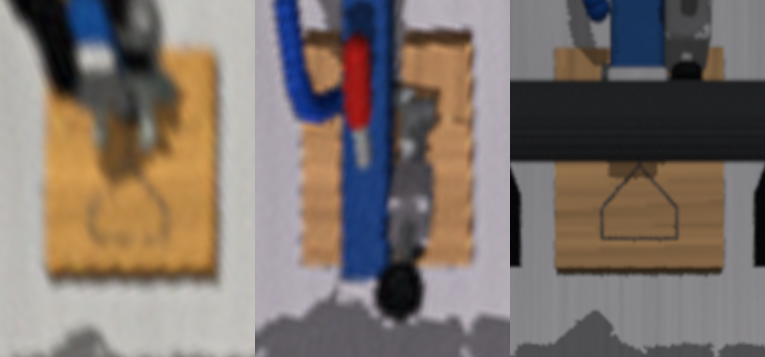

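The blank is square (±0.4°) and centred near x ≈ -22.5, y ≈ -1. In the wrist panel its edges are at columns 555 and 723 and its rear edge at row 268, so the notch end is at the blade. Next is the knob, with shut fingers.

```bash
python3 - <<'E'
from h import *
print(move(8,-24,.40,90),move(8,-24,.32,90))
E
```

```text
(array([-0.1642, -0.0247, -0.0008]), array([0.    , 0.0001, 0.0004])) (array([-0.1642, -0.0247,  0.0792]), array([0.    , 0.0001, 0.0004]))
```

Request:
jog_arm(
  turn=[
    [0, 0, 0],
    [0, 0, 0],
    [0, 0, 0],
    [0, 0, 0],
    [0, 0, 0],
    [0, 0, 0],
    [0, 0, 0],
    [0, 0, 0],
    [0, 0, 0],
    [0, 0, 0],
    [0, 0, 0],
  ],
  translation=[
    [-0.03, -0.005, 0],
    [-0.07, -0.01, 0],
    [-0.11, -0.017, 0],
    [-0.15, -0.022, 0],
    [-0.164, -0.025, 0],
    [-0.164, -0.025, 0],
    [-0.164, -0.025, 0.03],
    [-0.164, -0.025, 0.055],
    [-0.164, -0.025, 0.07],
    [-0.164, -0.025, 0.079],
    [-0.164, -0.025, 0.079],
  ],
  grip=[1, 1, 1, 1, 1, 1, 1, 1, 1, 1, 1],
)

```text
clock: 19.9
tool_pos: [0.602, 0.0343, 0.3202]
eef_rot: [-0.422, 0.907, -0.0, -0.0]
contact_force: [0.2, -0.0, 0.5]
opening: 0.001
finger_force: 0.0
```

```bash
python3 - <<'E'
from h import *
st();favg(4)
L=[]
for c in ['side','scene']:
    b=cams.snapshot(c);u,v=proj([s2w(8,-24,.29)],c)[0];u,v=int(u),int(v)
    L.append(cv2.resize(b[max(v-40,0):v+40,u-40:u+40],(390,390),interpolation=cv2.INTER_CUBIC)); print(c,proj([s2w(8,-24,.29)],c))
save(np.hstack(L),'knob.png')
E
```

```text
t 19.9 saw [  7.3 -24.5] z 0.3202 op 0.001 F saw 0.14 -0.17 0.47 q [ 0.06  0.6  -0.34  1.55  0.22  1.03  2.1 ]
t 20.05 saw [  8.12 -24.66] F [ 0.26 -0.48  0.25] +- [0.16 0.26 0.23]
side [[272.54532102 169.29049488]]
scene [[244.69974415 181.7031766 ]]
```

View pics/knob.png

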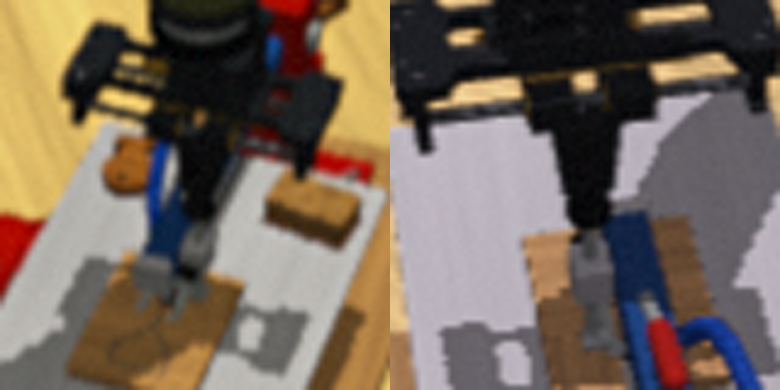

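Both views show the shut fingertips directly over the black knob (side crop about 195,205; scene crop about 587,215). Pressing gently now.

Request:
jog_arm(
  turn=[
    [0, 0, 0],
    [0, 0, 0],
    [0, 0, 0],
    [0, 0, 0],
    [0, 0, 0],
    [0, 0, 0],
  ],
  translation=[
    [0, 0, 0.003],
    [0, 0, 0.006],
    [0, 0, 0.008],
    [0, 0, 0.01],
    [0, 0, 0.011],
    [0, 0, 0.011],
  ],
  grip=[1, 1, 1, 1, 1, 1],
)

```text
clock: 20.95
tool_pos: [0.6021, 0.0347, 0.3092]
eef_rot: [-0.422, 0.907, 0.0, -0.0]
contact_force: [-0.2, -1.1, 0.0]
opening: 0.006
finger_force: 0.0
```

Request:
jog_arm(
  turn=[
    [0, 0, 0],
    [0, 0, 0],
    [0, 0, 0],
  ],
  translation=[
    [0, 0, 0.001],
    [0, 0, 0.002],
    [0, 0, 0.002],
  ],
  grip=[1, 1, 1],
)

```text
clock: 21.32
tool_pos: [0.6022, 0.0347, 0.3073]
eef_rot: [-0.422, 0.907, -0.0, 0.0]
contact_force: [-1.0, -0.5, 0.6]
opening: 0.001
finger_force: 0.3
```

```bash
python3 - <<'E'
from h import *
st();favg(3)
E
```

```text
t 21.32 saw [  7.8 -24.4] z 0.3073 op 0.001 F saw -1.06 0.42 0.58 q [ 0.06  0.62 -0.34  1.57  0.23  1.    2.09]
t 21.43 saw [  7.8  -24.39] F [-0.16  0.22  0.67] +- [0.48 0.2  0.04]
```

Starting to touch, with tips at about 0.288. I'll continue in 1 mm steps.

Request:
jog_arm(
  turn=[
    [0, 0, 0],
    [0, 0, 0],
    [0, 0, 0],
  ],
  translation=[
    [0, 0, 0.001],
    [0, 0, 0.002],
    [0, 0, 0.002],
  ],
  grip=[1, 1, 1],
)

```text
clock: 21.85
tool_pos: [0.6022, 0.0348, 0.3052]
eef_rot: [-0.422, 0.907, 0.0, 0.0]
contact_force: [0.3, -0.2, 2.0]
opening: 0.004
finger_force: 0.9
```

Request:
jog_arm(
  turn=[
    [0, 0, 0],
    [0, 0, 0],
  ],
  translation=[
    [0, 0, 0.001],
    [0, 0, 0.001],
  ],
  grip=[1, 1],
)

```text
clock: 22.1
tool_pos: [0.6022, 0.0348, 0.3042]
eef_rot: [-0.422, 0.907, 0.0, 0.0]
contact_force: [0.4, -0.6, 3.1]
opening: -0.0
finger_force: 0.9
```

Request:
jog_arm(
  turn=[
    [0, 0, 0],
    [0, 0, 0],
  ],
  translation=[
    [0, 0, 0.001],
    [0, 0, 0.001],
  ],
  grip=[1, 1],
)

```text
clock: 22.35
tool_pos: [0.6022, 0.0348, 0.3032]
eef_rot: [-0.422, 0.907, 0.0, 0.0]
contact_force: [0.2, 0.4, 1.1]
opening: 0.003
finger_force: 0.9
```

Request:
jog_arm(
  turn=[
    [0, 0, 0],
    [0, 0, 0],
  ],
  translation=[
    [0, 0, 0.001],
    [0, 0, 0.001],
  ],
  grip=[1, 1],
)

```text
clock: 22.6
tool_pos: [0.6022, 0.0348, 0.3029]
eef_rot: [-0.422, 0.907, -0.0, 0.0]
contact_force: [-0.8, -0.3, 6.4]
opening: 0.005
finger_force: 3.1
```

Request:
jog_arm(
  turn=[
    [0, 0, 0],
    [0, 0, 0],
  ],
  translation=[
    [0, 0, 0.001],
    [0, 0, 0.001],
  ],
  grip=[1, 1],
)

```text
clock: 22.85
tool_pos: [0.6023, 0.0348, 0.3028]
eef_rot: [-0.422, 0.907, -0.0, 0.001]
contact_force: [-3.0, -0.5, 11.3]
opening: 0.002
finger_force: 5.4
```

The foot has stopped on the wood: the height stays at 0.3028 while the force climbs to 11 N. I'll lift off straight up and withdraw.

Request:
jog_arm(
  turn=[
    [0, 0, 0],
    [0, 0, 0],
    [0, 0, 0],
    [0, 0, 0],
    [0, 0, 0],
    [0, 0, 0],
    [0, 0, 0],
    [0, 0, 0],
    [0, 0, 0],
    [0, 0, 0],
  ],
  translation=[
    [0, 0, -0.003],
    [0, 0, -0.01],
    [0, 0, -0.04],
    [0, 0, -0.09],
    [0, 0, -0.13],
    [0.04, 0, -0.14],
    [0.09, 0, -0.14],
    [0.14, 0, -0.14],
    [0.17, 0, -0.14],
    [0.17, 0, -0.14],
  ],
  grip=[1, 1, 1, 1, 1, 1, 1, 1, 1, 1],
)

```text
clock: 24.1
tool_pos: [0.4914, -0.0975, 0.4414]
eef_rot: [-0.42, 0.908, -0.0, -0.001]
contact_force: [0.7, -0.7, -0.1]
opening: -0.002
finger_force: 0.0
```

```bash
python3 - <<'E'
from h import *
st()
L=[]
for c in ['side','scene','wrist']:
    b=blankpose(c,(-22,-1,0),None,'')
    L.append(rect(b,c,.177,O,YAW,x0=-140,x1=70,y0=-75,y1=75,s=1.7))
    for n in ['blank','notch_end','foot_sole','foot_knob']:
        for d in models.place_of(c,n)[:3]:
            if abs(w2s(d['position'])).max()<100: print(c,n,w2s(d['position']).round(1),np.round(d['position'][2],3),round(d['p'],2))
save(np.hstack(L),'rect6.png')
E
```

```text
t 24.1 saw [-164.8  -24.8] z 0.4414 op -0.002 F saw -0.06 -1.03 -0.06 q [ 0.35  0.34 -0.36  1.63  0.13  1.2   2.4 ]
 side blank saw [-19.1  -0.3] -0.54 misfit 0.216
side blank [-19.4   0.8] 0.166 0.74
side notch_end [-0.7 -1.8] 0.17 0.88
side foot_sole [2.1 1.5] 0.178 0.44
side foot_knob [  8.5 -25.6] 0.285 0.57
side foot_knob [0.3 0.7] 0.17 0.32
 scene blank saw [-22.8  -2.1] -0.02 misfit 0.818
scene notch_end [-3.5  0.2] 0.168 0.83
scene notch_end [-33.    3.5] 0.237 0.33
scene foot_sole [-0.2  1.2] 0.18 0.66
scene foot_knob [  7.2 -20.1] 0.286 0.44
 wrist blank saw [-21.   -0.8] 0.03 misfit 2.781
wrist foot_knob [  5.2 -24. ] 0.283 0.91
```

View pics/rect6.png

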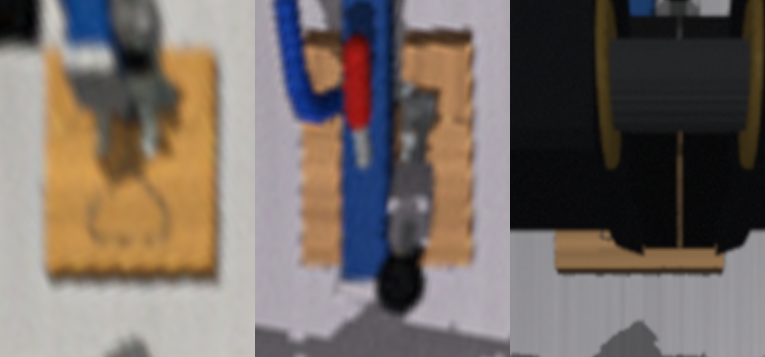

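The blank hasn't moved: its rear edge is still at row 268, square to the saw, with the notch end at the blade. The knob is about 5 mm lower and the arm is clear, so I'm handing in.

```bash
python3 -c "
from plant import r
print(r.finish_job())"
```

```text
the job is handed in; nothing more can be done
None
```

I handed the job in at about 25 s: the blank is square to the saw with the blade at its notch end (I stopped the push at about 4 N against the blade, then backed off), the foot is pressed down onto the wood, and the arm is clear.

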